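# Tap three classroom seesaws over, shortest to longest

## Task

Check the pivots of the three seesaws the pupils built from wooden sticks and cork discs: with a fingertip, lightly tap down the raised cork end of the shortest seesaw, then of the middle-length one, then of the longest, so that each rocks right over and stays there. Touch them gently from above, do not pick up or push the seesaws out of place, and leave everything else on the table alone.

Things in the scene. Friction and masses are not known exactly. Their poses are not given: they have to be found in the camera images.
- seesaw_short: grey-painted wooden stand of the short seesaw, loose on the table, 0.25 to 0.5 kg. Base plate 80 x 64 x 10 mm (x, y, z); two upright cheeks near the centre, 16 mm long in x, outer faces 20 mm either side of the centre line, up to 52 mm high, carry the pivot 42 mm above the table. Origin: centre of the underside (on the table); its x axis runs along the lever towards the end that is raised at the start; z up. Any yaw.
- lever_short (a joint): tilt of the short seesaw's wooden lever (110 x 20 x 4 mm, flat cork disc of 32 mm diameter, 7 mm thick, on top near each end). It tilts about the stand's y axis through the pivot. 0 rad: +x end fully up, 0.26 rad above level; 0.26: level; 0.52: rocked right over, +x end fully down at the stop. Starts at 0 to 0.08. A stiff pivot (0.06 N m; 1.5 N at the disc) keeps it where it is left.
- tap_short (a point): centre of the top face of the cork disc at the raised (+x) end of the short lever, moving with it: 40 mm along the lever from the pivot and 9 mm above the lever's centre plane, so about 61 mm above the table when fully up and 40 mm when fully down. Its x axis points outwards along the lever, z out of the disc's face.
- seesaw_middle: grey-painted wooden stand of the middle seesaw, loose on the table, 0.25 to 0.5 kg. Base plate 120 x 64 x 10 mm (x, y, z); two upright cheeks near the centre, 16 mm long in x, outer faces 20 mm either side of the centre line, up to 52 mm high, carry the pivot 42 mm above the table. Origin: centre of the underside (on the table); its x axis runs along the lever towards the end that is raised at the start; z up. Any yaw.
- lever_middle (a joint): tilt of the middle seesaw's wooden lever (150 x 20 x 4 mm, flat cork disc of 32 mm diameter, 7 mm thick, on top near each end). It tilts about the stand's y axis through the pivot. 0 rad: +x end fully up, 0.26 rad above level; 0.26: level; 0.52: rocked right over, +x end fully down at the stop. Starts at 0 to 0.08. A stiff pivot (0.06 N m; 1.0 N at the disc) keeps it where it is left.
- tap_middle (a point): centre of the top face of the cork disc at the raised (+x) end of the middle lever, moving with it: 60 mm along the lever from the pivot and 9 mm above the lever's centre plane, so about 66 mm above the table when fully up and 35 mm when fully down. Its x axis points outwards along the lever, z out of the disc's face.
- seesaw_long: grey-painted wooden stand of the long seesaw, loose on the table, 0.25 to 0.5 kg. Base plate 160 x 64 x 10 mm (x, y, z); two upright cheeks near the centre, 16 mm long in x, outer faces 20 mm either side of the centre line, up to 52 mm high, carry the pivot 42 mm above the table. Origin: centre of the underside (on the table); its x axis runs along the lever towards the end that is raised at the start; z up. Any yaw.
- lever_long (a joint): tilt of the long seesaw's wooden lever (190 x 20 x 4 mm, flat cork disc of 32 mm diameter, 7 mm thick, on top near each end). It tilts about the stand's y axis through the pivot. 0 rad: +x end fully up, 0.26 rad above level; 0.26: level; 0.52: rocked right over, +x end fully down at the stop. Starts at 0 to 0.08. A stiff pivot (0.06 N m; 0.8 N at the disc) keeps it where it is left.
- tap_long (a point): centre of the top face of the cork disc at the raised (+x) end of the long lever, moving with it: 80 mm along the lever from the pivot and 9 mm above the lever's centre plane, so about 71 mm above the table when fully up and 30 mm when fully down. Its x axis points outwards along the lever, z out of the disc's face.
- spool: white spool with two round flanges, standing on end, 56 mm diameter, 70 mm tall with its axle stub; a bystander, to be left alone. Origin: centre of the underside.
- wheel: cardboard wheel lying flat, 60 mm diameter, with a cork hub and a thin axle stub up to 40 mm high; a bystander, to be left alone. Origin: centre of the underside.
- tape: roll of paper tape lying flat, 68 mm diameter, 20 mm high; a bystander, to be left alone. Origin: centre of the underside.
- jar: small clear jar with white cap, 50 mm diameter, 65 mm tall; a bystander, to be left alone. Origin: centre of the underside.
- mug: white mug, 76 mm diameter, 90 mm tall, with handle; a bystander, to be left alone. Origin: centre of the underside.
- glue: white glue bottle with blue label and red cap, 56 mm diameter, 150 mm tall; a bystander, to be left alone. Origin: centre of the underside.
- book: closed blue book lying flat, 146 x 206 x 22 mm; a bystander, to be left alone. Origin: centre of the underside.
- driver: black-handled screwdriver lying on the table; a bystander, to be left alone. Origin: centre of the underside.
Mind the look-alikes: they are no part of the job. What is shaped like the seesaw_short but orange is not meant.

How it is judged (in metres and radians):
On the way, in this order (a step that is already met when the one before it is completed fails the run):
1. the shortest seesaw is tapped over, the other two still as they were (value of joint lever_short above 0.38 rad and value of joint each of lever_middle, lever_long below 0.26 rad), for 0.2 s.
2. then the middle-length seesaw is over too, the longest still as it was (value of joint each of lever_short, lever_middle above 0.38 rad and value of joint lever_long below 0.26 rad), for 0.2 s.
3. then the longest is over as well (value of joint each of lever_short, lever_middle, lever_long above 0.38 rad), for 0.2 s.
At the end, for the whole second after the job is handed in: All three levers are rocked over (joint above 0.38 of 0.52 rad), their stands upright on the table, at rest and within 25 mm of where they began, and every bystander is within 20 mm of its start (all of step 3 and distance of each of seesaw_short, seesaw_middle, seesaw_long from where it was at the start of the episode below 0.025 m and angle between each of seesaw_short, seesaw_middle, seesaw_long's own z axis and vertical below 0.05 rad and linear speed of each of seesaw_short, seesaw_middle, seesaw_long below 0.02 m/s and distance of each of spool, wheel, tape, jar, mug, glue, book, driver from where it was at the start of the episode below 0.02 m); the robot touches nothing.
It fails at once if the middle-length seesaw is rocked (past level) before the shortest is over (value of joint lever_middle above 0.26 rad and value of joint lever_short below 0.38 rad).
It fails at once if the longest seesaw is rocked (past level) before the middle-length one is over (value of joint lever_long above 0.26 rad and value of joint lever_middle below 0.38 rad).
It fails at once if a seesaw is pressed with more than 20 N (contact force between any of the fingers, the arm and seesaw_short above 20 N or contact force between any of the fingers, the arm and seesaw_middle above 20 N or contact force between any of the fingers, the arm and seesaw_long above 20 N).
It fails at once if a seesaw is lifted (15 mm), tipped (0.25 rad) or pushed more than 25 mm out of place (height (world z) of any of seesaw_short, seesaw_middle, seesaw_long above 0.015 m or angle between any of seesaw_short, seesaw_middle, seesaw_long's own z axis and vertical above 0.25 rad or distance of any of seesaw_short, seesaw_middle, seesaw_long from where it was at the start of the episode above 0.025 m).
It fails at once if a bystander is moved more than 20 mm (distance of any of spool, wheel, tape, jar, mug, glue, book, driver from where it was at the start of the episode above 0.02 m).
It also fails if it takes over 53 s, if anything falls off the work surface, if the arm or the gripper's body presses on something with over 40 N, if the wrist force passes 120 N, or if a joint passes its speed limit or range.

## Robot

A 6-joint arm with a two-finger parallel gripper is mounted at the origin on the work surface. World frame = base frame: x ahead of the robot, y to its left, z up, the work surface at z = 0. Lengths are in mm, angles in rad, forces in N, time in s.
With the tool pointing down it reaches from about 275 to 750 mm from the base axis. Payload 10.2 kg.
Tool frame: the origin (TCP) lies at the very end of the fingers, on their centre line; the grasp point (between the pads) lies 19 mm behind it; z points along the fingers, x is the direction in which the jaws open and shut, and the axes are right-handed (so a half turn about z gives the same grasp; the last joint's range is limited). The gripper opens to 85 mm and grips with 20 to 120 N. Pads are 22 mm wide; open, the fingers measure 114 mm over their backs; the gripper's body (76 mm by 85 mm) begins 54 mm behind the grasp point. The pads swing forward as they close: fully open they stand 13 mm farther back than shut.
Start: joints at [1.047, 0.313, 1.498, -0, 1.331, -0.223], TCP at [155.562, 501.43, 231.294] pointing down, gripper open.
Joint ranges: [-2.94, 2.94], [-0.97, 2.17], [0.19, 2.56], [-1.23, 4.37], [0.02, 3.11], [-2.88, 2.88]. Speed limits (rad/s): [2.39, 2.39, 3.01, 3.14, 3.14, 3.14].

## Interface

Orientations are given as a unit quaternion [w, x, y, z].
In Python, from rig import ctrl, cams gives the robot as it stands.
- The arm moves only by the tool play_rows, never from a script. Its argument "steps" is a list of rows, each a list of 2 entries, a list of its own where there are three numbers: the shift along the tool's x, y, z normalised to -1 to 1, where 1 is 0.75 m, then the turn, a rotation vector about the tool's x, y, z normalised to -1 to 1, where 1 is 45 degrees. A call has 1 to 20 rows; each row shifts and turns the commanded pose from where the row before left it, along the tool's axes as they then stand; what a row does not reach is not made up. A row lasts 1/10 s, in which the tool goes at most 50 mm and 8.59 degrees, less where a joint would pass 70% of its speed; a pose out of reach is approached as far as the arm can. A call with a number of a shift or a turn outside -1 to 1 is refused whole. A call with a gripper value outside its range is refused whole. "grip" is the closure, from 0 (fully open) to 1 (shut), set as the call begins (left out, the last holds). The fingers move at their own pace and stop on an object; "squeeze" is the grip in N (left out, the last holds). Time passes only in rows, so rows that do not move let the fingers close. It gives the time, the measured TCP pose, the force and the opening at its end, in the units of the state.
- ctrl.sense(): the state, without advancing time (a new reading comes with each control period).
- cams.capture(name): name is "side" or "top" or "wrist"; returns the picture (400x640x3 uint8, red, green, blue); there is no depth.
- cams.camera_info(name): a dict with "fx", "fy", "cx", "cy" (pixels), "dist_coeffs" ([k1, k2, p1, p2, k3] as OpenCV has them; the pictures are not rectified), "xyz" and "attitude" of the camera in the world. Camera axes: x right, y up, looking along -z (the intrinsics and any distortion apply to the point x, -y, -z); pixel columns grow to the right and rows downward; lengths in mm; the calibration is good to about 2 mm. A picture is of the moment at which its call begins: read the wrist's pose just before it. camera_info takes no time and is no camera call; for the wrist camera it gives the pose at the moment of the call.
- ctrl.finish_job(): hands the job in, once; it reports no verdict.
Trained networks look in the newest picture that a camera, given by its name, has taken for a name from the list of things; names that differ only in an ending like _2 or _b are one class to them, and where a whole thing is asked for, a point or a joint stands for the part that bears it (a point fixed in the world has none). Each returns a list of dicts, best first, with "p" (0 to 1); they miss things now and then, are a little off and sometimes report something else, mostly with a low value. They report only what shows in the picture. A call takes as long as a camera call. They do not tell look-alikes from the thing itself.
- cams.search_frame(camera, thing): "rect" ([centre column, centre row, width, height] in pixels, round what is visible of it).
- cams.tip_of(camera, thing): "pixel" ([column, row] in pixels: a listed point, or the origin of a listed thing).
The state is a dict: "time_s": time; "joints": joint angles; "dq": joint speeds; "tau": joint torques, N m; "eef_pos": TCP position; "ee_rot": TCP orientation; "force": force on the tool from outside, world axes, zero at the start; "wrist_torque": the same for the moment, N m; "grip_width": opening from 0.0 (shut) to 1.0 (fully open).
Only numpy, scipy, OpenCV 4.12 (cv2) and the standard library are available. Lean on these libraries where they do the work, as an engineer would, in place of code of your own. Each camera call takes 0.05 s, during which the arm holds its last target.

## Working session

There is one attempt and no reset: what is moved stays moved. The work goes in short steps, Python scripts to look and compute and a tool call to move; the robot and the scene stay as the last step left them, time stands still between calls to the robot, and variables do not carry over. Pictures are saved under pics/ and viewed, and the job is handed in when it is done.

Besides the shell and the picture viewer there is one more tool, called by a JSON object that holds its "fn" and its "kwargs", one argument or row to a line. play_rows: Moves the arm, as the interface text tells. Its arguments: {"type":"object","properties":{"steps":{"type":"array"},"grip":{"type":"number"},"squeeze":{"type":"number"}},"required":["steps"]}

```bash
mkdir -p pics; ls
python3 - <<'E'
from rig import ctrl,cams
import cv2
print(ctrl.sense())
for n in ["side","top","wrist"]:
    im=cams.capture(n); cv2.imwrite(f"pics/{n}0.png",im[:,:,::-1]); print(n,cams.camera_info(n))
    for t in ["seesaw_short","tap_short","tap_middle","tap_long"]:
        if n!="wrist":
            for f in (cams.tip_of,):
                print(t,[( [round(x) for x in d["pixel"]],round(d["p"],2)) for d in f(n,t)])
E
```

```text
pics
{'time_s': 0.0, 'joints': array([ 1.04658689e+00,  3.13440594e-01,  1.49846149e+00,  2.51758231e-05,
        1.33100004e+00, -2.23404434e-01]), 'dq': array([-0.00130201, -0.00111093,  0.00135483, -0.00144418, -0.00024266,
        0.00172348]), 'tau': array([-4.19538401e-04, -4.12272656e+01, -2.59746015e+01, -2.15596028e-04,
        4.19676522e-03, -8.76751130e-06]), 'eef_pos': array([155.42346086, 501.18884585, 230.73070464]), 'ee_rot': array([ 2.50732877e-04,  8.05075875e-01,  5.93171482e-01, -6.04943857e-04]), 'force': array([0.28278494, 0.06609591, 0.69144756]), 'wrist_torque': array([-0.03494249,  0.05686438,  0.03724074]), 'grip_width': 0.9994712989175756}
side {'fx': 510.6121663470751, 'fy': 510.6121663470751, 'cx': 311.9568287481943, 'cy': 201.92530814986426, 'dist_coeffs': array([0.057531, 0.      , 0.      , 0.      , 0.      ]), 'xyz': array([  106.73730422, -1210.71449375,  1352.08945716]), 'attitude': array([ 0.90901759,  0.37799167, -0.06748552, -0.16203401])}
seesaw_short [([312, 216], 0.92), ([354, 209], 0.59), ([290, 135], 0.45), ([383, 342], 0.18)]
tap_short [([
[... 222 characters left out ...]
 'dist_coeffs': array([-0.03090923,  0.        ,  0.        ,  0.        ,  0.        ]), 'xyz': array([ 432.22529095,  -21.81247396, 1568.33786254]), 'attitude': array([ 0.7100997 ,  0.03370275, -0.03325657, -0.70250733])}
seesaw_short [([319, 212], 0.77)]
tap_short [([328, 205], 0.63), ([335, 171], 0.62)]
tap_middle [([241, 221], 0.81)]
tap_long [([405, 235], 0.87)]
wrist {'fx': 347.90866560261077, 'fy': 347.90866560261077, 'cx': 318.6306049143612, 'cy': 196.24192127083268, 'dist_coeffs': array([-0.01944826,  0.        ,  0.        ,  0.        ,  0.        ]), 'xyz': array([ 87.81039422, 522.17555857, 374.51796053]), 'attitude': array([ 0.79701658, -0.1150547 , -0.08513206,  0.58675338])}
```

View pics/side0.png

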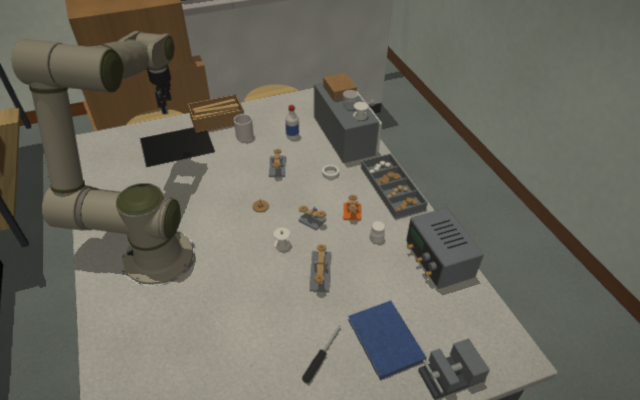

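View pics/top0.png

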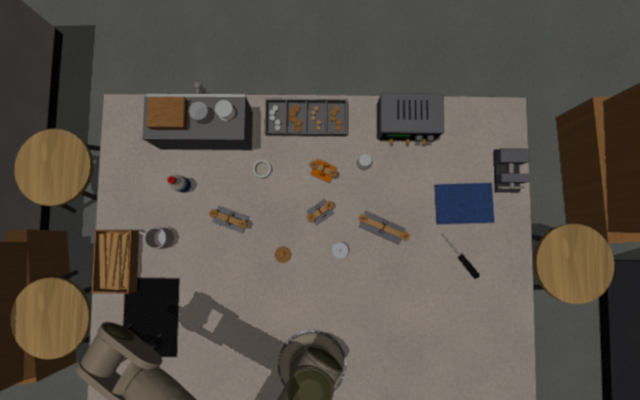

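View pics/wrist0.png

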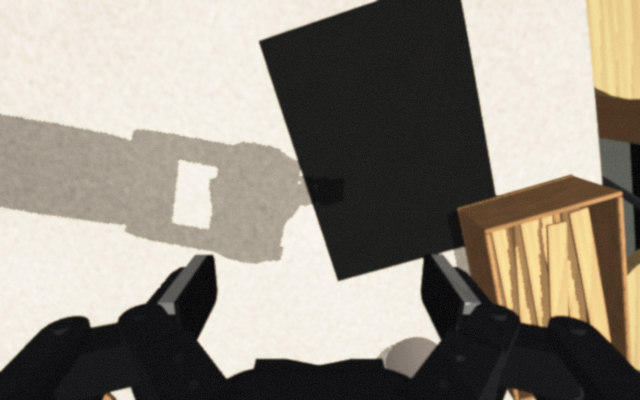

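```bash
cat > h.py <<'E'
import numpy as np, cv2
from scipy.spatial.transform import Rotation as R
def Rm(q): return R.from_quat([q[1],q[2],q[3],q[0]]).as_matrix()
def ray(ci,px):
    K=np.array([[ci['fx'],0,ci['cx']],[0,ci['fy'],ci['cy']],[0,0,1]])
    u=cv2.undistortPoints(np.array([[px]],float),K,np.array(ci['dist_coeffs']))[0,0]
    d=Rm(ci['attitude'])@np.array([u[0],-u[1],-1]); return np.array(ci['xyz']),d/np.linalg.norm(d)
def atz(ci,px,z):
    o,d=ray(ci,px); return o+d*(z-o[2])/d[2]
def proj(ci,P):
    p=Rm(ci['attitude']).T@(np.array(P,float)-ci['xyz']); x=np.array([[p[0],-p[1],-p[2]]])
    K=np.array([[ci['fx'],0,ci['cx']],[0,ci['fy'],ci['cy']],[0,0,1]])
    return cv2.projectPoints(x,np.zeros(3),np.zeros(3),K,np.array(ci['dist_coeffs']))[0][0,0]
def tri(rs):
    A=np.zeros((3,3));b=np.zeros(3)
    for o,d in rs:
        M=np.eye(3)-np.outer(d,d);A+=M;b+=M@o
    return np.linalg.solve(A,b)
E
python3 - <<'E'
from rig import ctrl,cams
from h import *
s=cams.camera_info("side");t=cams.camera_info("top")
for n,a,b in [("tap_short",(320,216),(328,205)),("tap_mid",(273,164),(241,221)),("tap_long",(319,276),(405,235))]:
    print(n,tri([ray(s,a),ray(t,b)]),"side z60",atz(s,a,60)[:2],"top",atz(t,b,60)[:2])
a=cv2.imread("pics/side0.png");b=cv2.imread("pics/top0.png")
def crop(im,c,r,k):
    x,y=c;return cv2.resize(im[y-r:y+r,x-r:x+r],(2*r*k,)*2,interpolation=cv2.INTER_CUBIC)
rowA=[crop(a,c,20+0,6) for c in [(312,216),(277,164),(320,270)]]
rowB=[crop(b,c,28,4)[:,:] for c in [(320,211),(229,218),(384,227)]]
rowB=[cv2.resize(x,(240,240)) for x in rowB]
cv2.imwrite("pics/z.png",np.vstack([np.hstack(rowA),np.hstack(rowB)]))
E
```

```text
tap_short [563.29326145 -54.45423225  46.17246076] side z60 [558.28456251 -66.66191736] top [562.27328148 -54.20719242]
tap_mid [494.26033598 252.43154252  61.41160529] side z60 [486.36921154 256.18472744] top [502.63222317 250.53630384]
tap_long [ 458.73575744 -320.67179729   78.51184941] side z60 [ 463.11366193 -307.56597682] top [ 459.7880507  -324.60288745]
```

View pics/z.png

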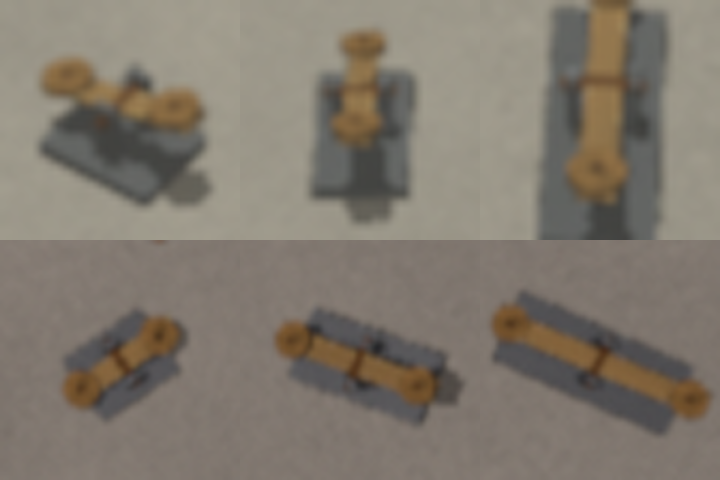

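```bash
python3 - <<'E'
from rig import ctrl,cams
from h import *
s=cams.camera_info("side");t=cams.camera_info("top")
def T(x,y,c): return (c[0]-28+x/4.286, c[1]-28+(y-240)/4.286)
def S(x,y,c): return (c[0]-20+x/6, c[1]-20+y/6)
D={"shortA":(S(175,108,(312,216)),T(160,335,(320,211))),"shortB":(S(68,75,(312,216)),T(82,388,(320,211))),
"midR":(S(115+0,125,(277,164)),T(418-240,385,(229,218))),"midL":(S(362-240,43,(277,164)),T(294-240,340,(229,218))),
"longR":(S(597-480,170,(320,270)),T(689-480,398,(384,227))),}
for k,(a,b) in D.items():
    P=tri([ray(s,a),ray(t,b)]); print(k,P.round(1),np.round(proj(s,P)-a,1),np.round(proj(t,P)-b,1))
E
python3 - <<'E'
import cv2
a=cv2.imread("pics/side0.png")
cv2.imwrite("pics/z2.png",cv2.resize(a[235:300,290:350],None,fx=8,fy=8,interpolation=cv2.INTER_CUBIC))
E
```

```text
shortA [563.4 -59.4  60.8] [-0.5  0.1] [ 0.2 -0.5]
shortB [520.    4.5  42.6] [-0.4  0. ] [ 0.1 -0.4]
midR [494.  243.9  63.3] [-0.4  0. ] [ 0.1 -0.4]
midL [531.6 353.1  36.9] [-0.4  0. ] [ 0.1 -0.4]
longR [ 457.8 -322.3   68.8] [-0.4  0. ] [ 0.1 -0.3]
```

View pics/z2.png

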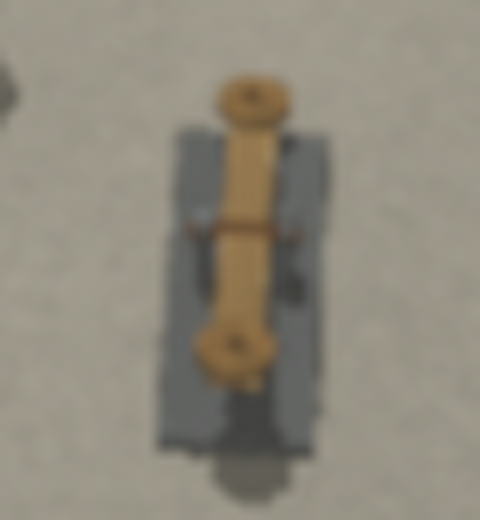

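```bash
cat >> h.py <<'E'
def go(st,target):
    M=Rm(st['ee_rot']); d=M.T@(np.array(target)-st['eef_pos']); return d, d/750
E
python3 - <<'E'
from rig import ctrl,cams
from h import *
st=ctrl.sense(); print(Rm(st['ee_rot']).round(3)); 
d,n=go(st,(563,-59,160)); print(d,n, np.linalg.norm(d))
E
```

```text
[[ 0.296  0.955 -0.   ]
 [ 0.955 -0.296 -0.   ]
 [-0.    -0.    -1.   ]]
[-414.5394521   555.19365538   71.29480525] [-0.55271927  0.74025821  0.09505974] 696.5385140711763
```

{"fn": "play_rows", "kwargs": {
  "steps": [
    [[-0.0276,0.037,0.0048],[0,0,0]],
    [[-0.0276,0.037,0.0048],[0,0,0]],
    [[-0.0276,0.037,0.0048],[0,0,0]],
    [[-0.0276,0.037,0.0048],[0,0,0]],
    [[-0.0276,0.037,0.0048],[0,0,0]],
    [[-0.0276,0.037,0.0048],[0,0,0]],
    [[-0.0276,0.037,0.0048],[0,0,0]],
    [[-0.0276,0.037,0.0048],[0,0,0]],
    [[-0.0276,0.037,0.0048],[0,0,0]],
    [[-0.0276,0.037,0.0048],[0,0,0]],
    [[-0.0276,0.037,0.0048],[0,0,0]],
    [[-0.0276,0.037,0.0048],[0,0,0]],
    [[-0.0276,0.037,0.0048],[0,0,0]],
    [[-0.0276,0.037,0.0048],[0,0,0]],
    [[-0.0276,0.037,0.0048],[0,0,0]],
    [[-0.0276,0.037,0.0048],[0,0,0]],
    [[-0.0276,0.037,0.0048],[0,0,0]],
    [[-0.0276,0.037,0.0048],[0,0,0]],
    [[-0.0276,0.037,0.0048],[0,0,0]],
    [[0,0,0],[0,0,0]]
  ],
  "grip": 1
}}

```text
time_s: 2.55
eef_pos: [544.0, -33.4, 162.1]
ee_rot: [0.0, 0.806, 0.592, -0.0]
force: [-0.7, 0.9, -0.0]
grip_width: 0.002
```

Run:
```python
from rig import ctrl,cams
from h import *
st=ctrl.sense(); ci=cams.camera_info("wrist"); im=cams.capture("wrist"); 
for t in ["tap_short","tap_middle","tap_long"]: 
    for d in cams.tip_of("wrist",t): print(t,np.round(d["pixel"],1),round(d["p"],2),atz(ci,d["pixel"],61)[:2].round(1))
pr=proj(ci,(563,-59,61)); print("expected",pr, "tcp", proj(ci,st['eef_pos']))
cv2.imwrite("pics/w1.png",im[:,:,::-1])
print(st['eef_pos'],ci['xyz'])
d,n=go(st,(562,-58,90)); print(d,n)
```

```text
tap_short [299.7 229.5] 0.9 [565.9 -55.4]
tap_short [326.3 357.6] 0.79 [684.1 -70.8]
tap_short [ 69.6 187.7] 0.2 [ 484.1 -206.5]
tap_middle [ 71.8 186.5] 0.52 [ 483.8 -204.4]
tap_long [328.6 170. ] 0.39 [528.7 -21.3]
expected [294.01349511 227.43125994] tcp [319.04028211 256.71288862]
[543.98849744 -33.43480016 162.11896896] [476.31537087 -12.38172857 305.3258337 ]
[-18.00915     24.52979236  72.13160718] [-0.0240122   0.03270639  0.09617548]
```

View pics/w1.png

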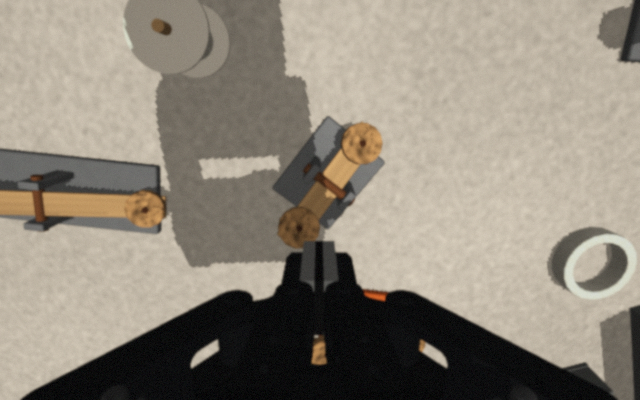

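{"fn": "play_rows", "kwargs": {
  "steps": [
    [[-0.0044,0.007,0.0232],[0,0,0]],
    [[-0.0044,0.007,0.0232],[0,0,0]],
    [[-0.0044,0.007,0.0232],[0,0,0]],
    [[-0.0044,0.007,0.0232],[0,0,0]],
    [[-0.0044,0.007,0.0232],[0,0,0]],
    [[0,0,0],[0,0,0]],
    [[0,0,0],[0,0,0]]
  ]
}}

```text
time_s: 3.45
eef_pos: [562.7, -53.3, 76.6]
ee_rot: [0.0, 0.805, 0.593, 0.0]
force: [-0.0, 0.2, 0.4]
grip_width: 0.003
```

Run:
```python
from rig import ctrl,cams
from h import *
st=ctrl.sense(); ci=cams.camera_info("wrist"); im=cams.capture("wrist"); 
for d in cams.tip_of("wrist","tap_short"): print(np.round(d["pixel"],1),round(d["p"],2),atz(ci,d["pixel"],61)[:2].round(1))
print(st['eef_pos'],proj(ci,st['eef_pos']),proj(ci,(564,-57,61)),Rm(st['ee_rot']).round(3))
cv2.imwrite("pics/w2.png",im[:,:,::-1])
```

```text
[316.6 245.9] 0.67 [564.1 -54.9]
[562.70433187 -53.27862845  76.57536581] [319.05974559 256.73367319] [312.62402806 246.92655334] [[ 0.296  0.955  0.   ]
 [ 0.955 -0.296  0.   ]
 [ 0.     0.    -1.   ]]
```

View pics/w2.png

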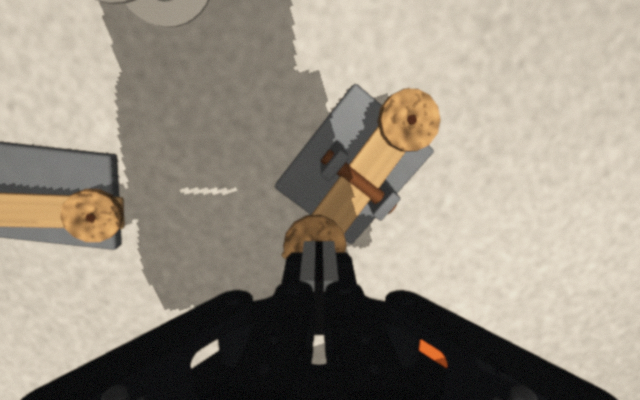

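{"fn": "play_rows", "kwargs": {
  "steps": [
    [[-0.001,0.001,0.006],[0,0,0]],
    [[-0.001,0.001,0.006],[0,0,0]],
    [[-0.001,0.001,0.004],[0,0,0]],
    [[0,0,0],[0,0,0]],
    [[0,0,0],[0,0,0]]
  ]
}}

```text
time_s: 4.05
eef_pos: [564.3, -56.8, 63.8]
ee_rot: [-0.0, 0.805, 0.593, -0.0]
force: [0.6, -0.2, -1.0]
grip_width: 0.002
```

{"fn": "play_rows", "kwargs": {
  "steps": [
    [[0,0,0.002],[0,0,0]],
    [[-0.0002,0.0002,0.002],[0,0,0]],
    [[-0.0002,0.0002,0.002],[0,0,0]],
    [[-0.0002,0.0002,0.002],[0,0,0]],
    [[-0.0002,0.0002,0.002],[0,0,0]],
    [[-0.0002,0.0002,0.002],[0,0,0]],
    [[-0.0002,0.0002,0.002],[0,0,0]],
    [[0,0,0],[0,0,0]]
  ]
}}

```text
time_s: 4.85
eef_pos: [564.7, -57.9, 53.1]
ee_rot: [-0.0, 0.805, 0.593, -0.0]
force: [-0.3, -1.0, -0.4]
grip_width: 0.003
```

{"fn": "play_rows", "kwargs": {
  "steps": [
    [[-0.0002,0.0002,0.0016],[0,0,0]],
    [[-0.0002,0.0002,0.0016],[0,0,0]],
    [[-0.0002,0.0002,0.0016],[0,0,0]],
    [[-0.0002,0.0002,0.0016],[0,0,0]],
    [[-0.0002,0.0002,0.0016],[0,0,0]],
    [[-0.0002,0.0002,0.0016],[0,0,0]],
    [[0,0,0],[0,0,0]]
  ]
}}

```text
time_s: 5.55
eef_pos: [565.5, -59.0, 46.0]
ee_rot: [-0.0, 0.805, 0.593, 0.0]
force: [0.8, -0.2, 0.6]
grip_width: -0.003
```

Run:
```python
from rig import ctrl,cams
from h import *
st=ctrl.sense(); im=cams.capture("wrist"); cv2.imwrite("pics/w3.png",im[:,:,::-1]); print(st['force'],st['eef_pos'])
a=cams.capture("side"); cv2.imwrite("pics/s3.png",cv2.resize(a[180:300,250:410,::-1],None,fx=5,fy=5,interpolation=cv2.INTER_CUBIC))
```

```text
[ 0.83163777 -0.15988014  0.62708989] [565.4780411  -59.02380385  46.04010257]
```

View pics/w3.png

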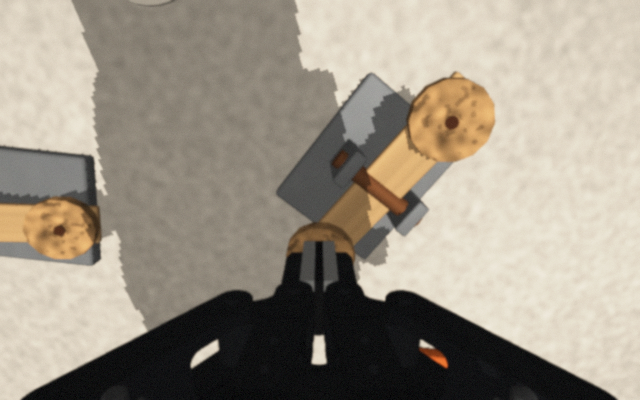

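View pics/s3.png

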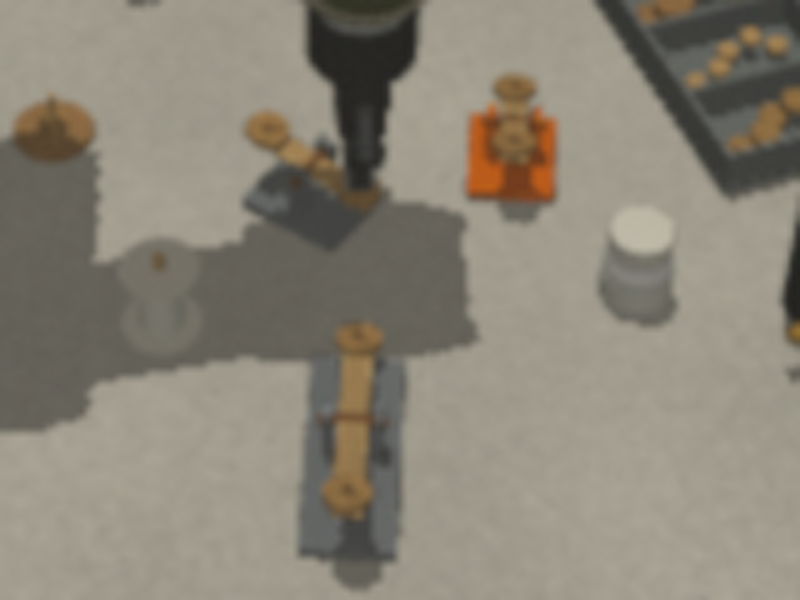

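{"fn": "play_rows", "kwargs": {
  "steps": [
    [[0,0.0002,0.001],[0,0,0]],
    [[0,0.0002,0.001],[0,0,0]],
    [[0,0,0],[0,0,0]]
  ]
}}

```text
time_s: 5.95
eef_pos: [565.6, -59.1, 44.6]
ee_rot: [-0.0, 0.805, 0.593, -0.0]
force: [-0.1, -0.1, 1.2]
grip_width: 0.002
```

Run:
```python
from rig import ctrl
print(ctrl.sense()['force'])
```

```text
[-0.07814629 -0.14805128  1.23470391]
```

{"fn": "play_rows", "kwargs": {
  "steps": [
    [[0,0,0.001],[0,0,0]],
    [[0,0,0],[0,0,0]]
  ]
}}

```text
time_s: 6.15
eef_pos: [565.7, -59.2, 43.9]
ee_rot: [-0.0, 0.805, 0.593, -0.0]
force: [0.0, -1.2, 1.6]
grip_width: -0.004
```

{"fn": "play_rows", "kwargs": {
  "steps": [
    [[0,0,-0.004],[0,0,0]],
    [[0,0,-0.02],[0,0,0]],
    [[0,0,-0.04],[0,0,0]],
    [[0,0,-0.04],[0,0,0]],
    [[0,0,-0.04],[0,0,0]],
    [[0,0,0],[0,0,0]]
  ]
}}

```text
time_s: 6.75
eef_pos: [567.4, -59.5, 156.0]
ee_rot: [0.003, 0.805, 0.593, 0.002]
force: [-0.1, 0.2, 0.6]
grip_width: 0.001
```

Run:
```python
from rig import ctrl,cams
from h import *
st=ctrl.sense(); ci=cams.camera_info("wrist"); im=cams.capture("wrist"); cv2.imwrite("pics/w4.png",im[:,:,::-1]); print(st['force'],st['eef_pos'])
a=cams.capture("side"); cv2.imwrite("pics/s4.png",cv2.resize(a[190:240,280:350,::-1],None,fx=10,fy=10,interpolation=cv2.INTER_CUBIC))
d,n=go(st,(494,244,130)); print(d,n)
```

```text
[-0.05252711  0.1916337   0.60575592] [567.36715673 -59.47127604 156.01608227]
[ 268.13883696 -160.11465119   24.88481849] [ 0.35751845 -0.2134862   0.03317976]
```

View pics/w4.png

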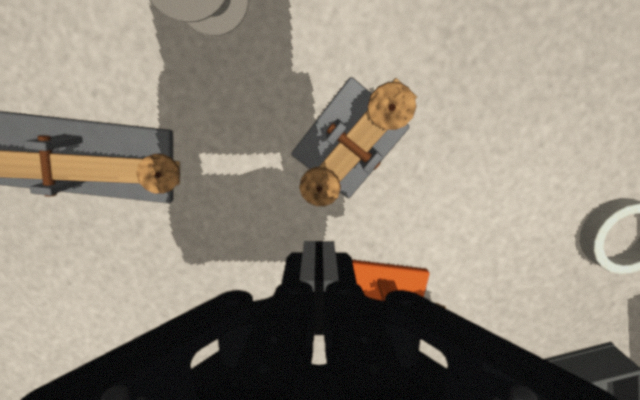

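View pics/s4.png

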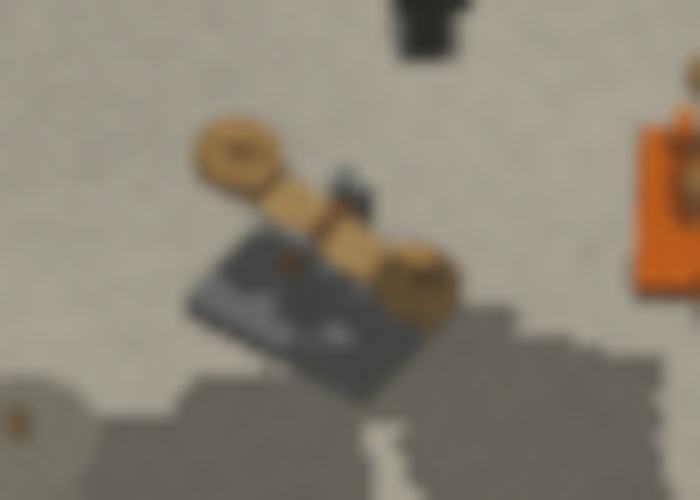

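Run:
```python
from rig import ctrl,cams
from h import *
s=cams.camera_info("side");w=cams.camera_info("wrist")
A=tri([ray(s,(321.6,218.2)),ray(w,(320,187))]);B=tri([ray(s,(303.8,205.3)),ray(w,(391,105))]);print(A,B,np.arcsin((B[2]-A[2])/80)+.26)
# yaw-free estimate: horizontal separations
```

```text
[566.17455349 -57.82103776  36.19858619] [521.21131345   4.75091085  58.21660057] 0.5388239201607661
```

{"fn": "play_rows", "kwargs": {
  "steps": [
    [[0.02,-0.012,0],[0,0,0]],
    [[0.04,-0.024,0],[0,0,0]],
    [[0.04,-0.024,0],[0,0,0]],
    [[0.04,-0.024,0],[0,0,0]],
    [[0.04,-0.024,0.006],[0,0,0]],
    [[0.04,-0.024,0.006],[0,0,0]],
    [[0.04,-0.024,0.006],[0,0,0]],
    [[0.04,-0.024,0.006],[0,0,0]],
    [[0.04,-0.024,0.006],[0,0,0]],
    [[0.018,-0.01,0.003],[0,0,0]],
    [[0,0,0],[0,0,0]],
    [[0,0,0],[0,0,0]]
  ]
}}

```text
time_s: 8.05
eef_pos: [491.8, 244.5, 126.7]
ee_rot: [-0.0, 0.805, 0.593, -0.0]
force: [0.5, -0.4, -0.1]
grip_width: 0.0
```

```bash
cat > look.py <<'E'
import sys
from rig import ctrl,cams
from h import *
name,X,f=sys.argv[1],eval(sys.argv[2]),sys.argv[3]
st=ctrl.sense(); ci=cams.camera_info("wrist"); im=cams.capture("wrist"); 
for d in cams.tip_of("wrist",name): print(np.round(d["pixel"],1),round(d["p"],2),atz(ci,d["pixel"],X[2])[:2].round(1))
print(st['eef_pos'],st['force'],'tcp',proj(ci,st['eef_pos']),'exp',proj(ci,X))
d,n=go(st,X);print(d,n)
cv2.imwrite(f,im[:,:,::-1])
E
python3 look.py tap_middle "(494,244,66)" pics/w5.png
```

```text
[320.7 216. ] 0.93 [494.2 244.9]
[491.82719875 244.49231658 126.7456683 ] [ 0.54231745 -0.41103457 -0.06779571] tcp [319.07826126 256.73296041] exp [319.23973283 216.10348967]
[ 0.21841768  2.26001855 60.74408833] [0.00029122 0.00301336 0.08099212]
```

View pics/w5.png

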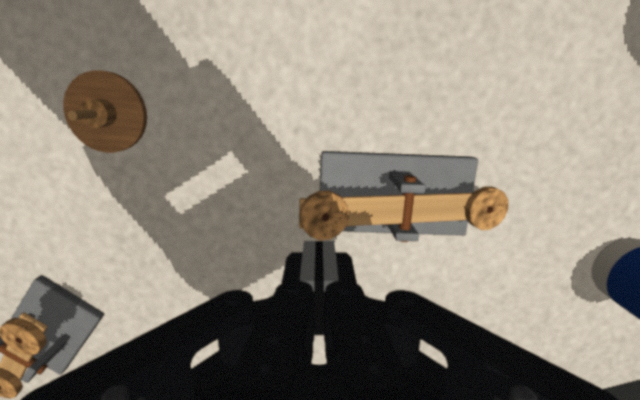

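{"fn": "play_rows", "kwargs": {
  "steps": [
    [[0,0.001,0.02],[0,0,0]],
    [[0,0.001,0.02],[0,0,0]],
    [[0,0.001,0.02],[0,0,0]],
    [[0,0,0.014],[0,0,0]],
    [[0,0,0.002],[0,0,0]],
    [[0,0,0],[0,0,0]]
  ]
}}

```text
time_s: 8.75
eef_pos: [494.4, 243.9, 70.4]
ee_rot: [0.0, 0.805, 0.593, 0.0]
force: [0.2, 0.1, 0.0]
grip_width: -0.003
```

```bash
python3 look.py tap_middle "(494,244,66)" pics/w6.png
```

```text
[327.3 251.2] 0.86 [494.9 247.7]
[494.40989281 243.88471833  70.41073522] [0.15043102 0.08805238 0.02888896] tcp [319.09566519 256.71175241] exp [319.05106886 251.60987128]
[-0.01180494 -0.42617526  4.41068276] [-1.57399252e-05 -5.68233682e-04  5.88091035e-03]
```

View pics/w6.png

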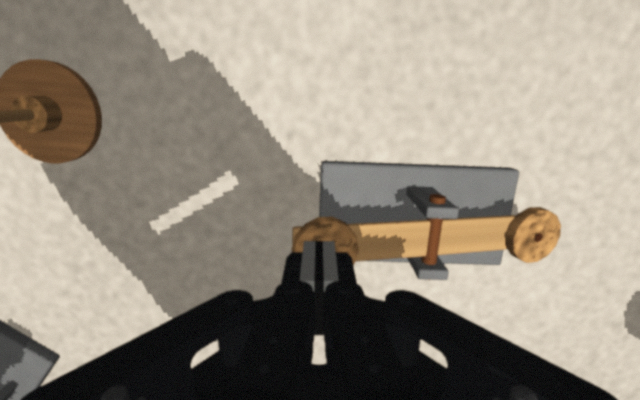

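{"fn": "play_rows", "kwargs": {
  "steps": [
    [[0,0,0.0024],[0,0,0]],
    [[0,0,0.0024],[0,0,0]],
    [[0,0,0.0024],[0,0,0]],
    [[0,0,0.0024],[0,0,0]],
    [[-0.0002,0,0.0024],[0,0,0]],
    [[-0.0002,0,0.0024],[0,0,0]],
    [[-0.0002,0,0.0024],[0,0,0]],
    [[-0.0002,0,0.0024],[0,0,0]],
    [[-0.0002,0,0.0024],[0,0,0]],
    [[-0.0002,0,0.0024],[0,0,0]],
    [[-0.0002,0,0.0024],[0,0,0]],
    [[-0.0002,0,0.0024],[0,0,0]],
    [[0,0,0.0024],[0,0,0]],
    [[0,0,0.0024],[0,0,0]],
    [[0,0,0.0024],[0,0,0]],
    [[0,0,0.0024],[0,0,0]],
    [[0,0,0],[0,0,0]]
  ]
}}

```text
time_s: 10.55
eef_pos: [493.8, 243.1, 41.1]
ee_rot: [-0.0, 0.805, 0.593, -0.0]
force: [-0.6, 1.1, 0.7]
grip_width: 0.003
```

{"fn": "play_rows", "kwargs": {
  "steps": [
    [[0,0,0.0012],[0,0,0]],
    [[0,0,0.0012],[0,0,0]],
    [[0,0,0],[0,0,0]]
  ]
}}

```text
time_s: 10.85
eef_pos: [493.8, 243.1, 39.5]
ee_rot: [-0.0, 0.805, 0.593, 0.0]
force: [0.2, -0.7, -0.0]
grip_width: -0.0
```

{"fn": "play_rows", "kwargs": {
  "steps": [
    [[0,0,0.0012],[0,0,0]],
    [[0,0,0],[0,0,0]]
  ]
}}

```text
time_s: 11.05
eef_pos: [493.8, 243.1, 38.6]
ee_rot: [-0.0, 0.805, 0.593, 0.0]
force: [0.4, 0.5, 0.9]
grip_width: 0.0
```

```bash
python3 look.py tap_middle "(494,244,38)" pics/w7.png
```

```text
[493.82348079 243.11843019  38.6449268 ] [0.39690818 0.49609676 0.8999001 ] tcp [319.06478405 256.70409095] exp [321.02936146 255.87898069]
[ 0.89420859 -0.09266915  0.64502586] [ 0.00119228 -0.00012356  0.00086003]
```

View pics/w7.png

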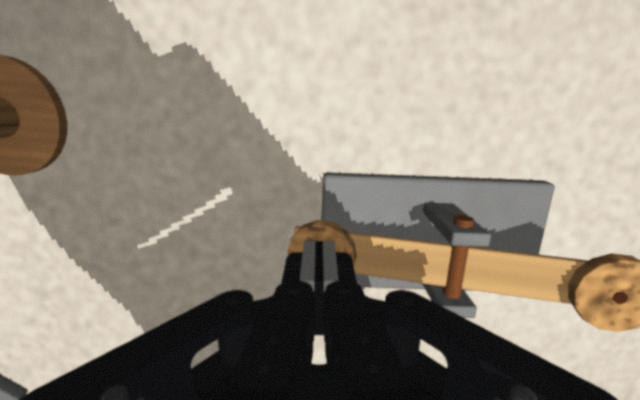

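Rocked over, with the tip on the disc. I'll lift and check.

{"fn": "play_rows", "kwargs": {
  "steps": [
    [[0,0,-0.004],[0,0,0]],
    [[0,0,-0.02],[0,0,0]],
    [[0,0,-0.04],[0,0,0]],
    [[0,0,-0.04],[0,0,0]],
    [[0,0,-0.04],[0,0,0]],
    [[0,0,0],[0,0,0]],
    [[0,0,0],[0,0,0]]
  ]
}}

```text
time_s: 11.85
eef_pos: [493.8, 243.0, 146.9]
ee_rot: [0.0, 0.805, 0.593, 0.0]
force: [-0.2, -0.4, 0.4]
grip_width: 0.003
```

```bash
python3 look.py tap_middle "(458,-322,130)" pics/w8.png;  python3 - <<'E'
from rig import ctrl,cams
from h import *
a=cams.capture("side"); cv2.imwrite("pics/s8.png",cv2.resize(a[140:200,250:310,::-1],None,fx=10,fy=10,interpolation=cv2.INTER_CUBIC))
E
```

```text
[493.75696072 243.04936394 146.85208706] [-0.1930297  -0.38591445  0.36594687] tcp [319.07267668 256.65338904] exp [-459.38645414  409.6714665 ]
[-550.27920276  133.24913099   16.75723331] [-0.7337056   0.17766551  0.02234298]
```

View pics/w8.png

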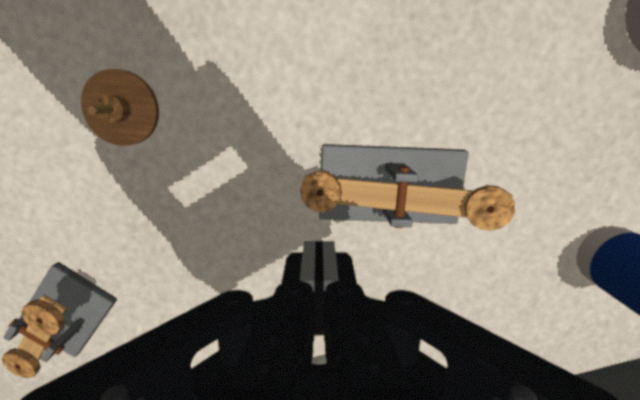

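View pics/s8.png

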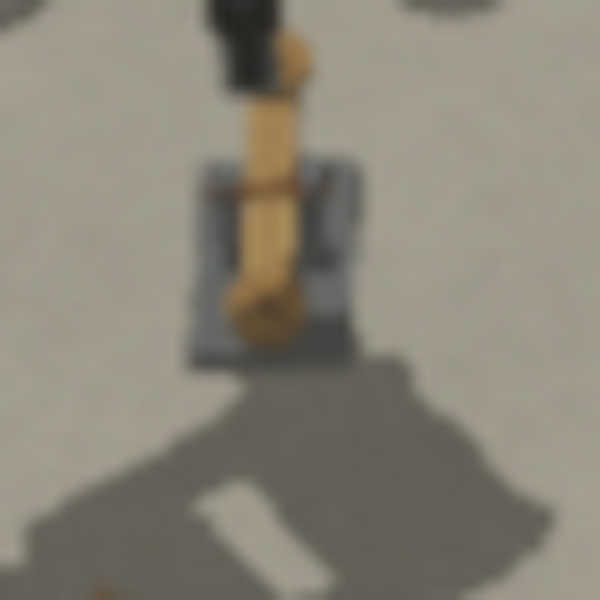

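Run:
```python
from rig import ctrl,cams
from h import *
s=cams.camera_info("side");w=cams.camera_info("wrist")
A=tri([ray(s,(276.3,170.3)),ray(w,(320,191))]);print(A)
# size of raised disc: compare
```

```text
[493.89970019 243.70623234  35.227969  ]
```

{"fn": "play_rows", "kwargs": {
  "steps": [
    [[-0.02,0.005,0],[0,0,0]],
    [[-0.044,0.0107,0],[0,0,0]],
    [[-0.044,0.0107,0],[0,0,0]],
    [[-0.044,0.0107,0],[0,0,0]],
    [[-0.044,0.0107,0],[0,0,0]],
    [[-0.044,0.0107,0],[0,0,0]],
    [[-0.044,0.0107,0],[0,0,0]],
    [[-0.044,0.0107,0],[0,0,0]],
    [[-0.044,0.0107,0],[0,0,0]],
    [[-0.044,0.0107,0],[0,0,0]],
    [[-0.044,0.0107,0],[0,0,0]],
    [[-0.044,0.0107,0],[0,0,0]],
    [[-0.044,0.0107,0],[0,0,0]],
    [[-0.044,0.0107,0],[0,0,0]],
    [[-0.044,0.0107,0],[0,0,0]],
    [[-0.044,0.0107,0],[0,0,0]],
    [[-0.044,0.0107,0.01],[0,0,0]],
    [[-0.01,0.002,0.01],[0,0,0]],
    [[0,0,0],[0,0,0]],
    [[0,0,0],[0,0,0]]
  ]
}}

```text
time_s: 14.0
eef_pos: [458.0, -321.5, 131.4]
ee_rot: [-0.001, 0.805, 0.593, 0.0]
force: [-0.6, -0.9, -0.2]
grip_width: 0.005
```

```bash
python3 look.py tap_long "(458,-322,70)" pics/w9.png
```

```text
[322.9 214.5] 0.72 [ 460.1 -319.5]
[ 457.99628348 -321.51229304  131.39723568] [-0.56479846 -0.89881539 -0.22643443] tcp [319.05722749 256.71827535] exp [318.04348331 212.63509505]
[-0.51366247  0.21305577 61.39665446] [-0.00068488  0.00028407  0.08186221]
```

View pics/w9.png

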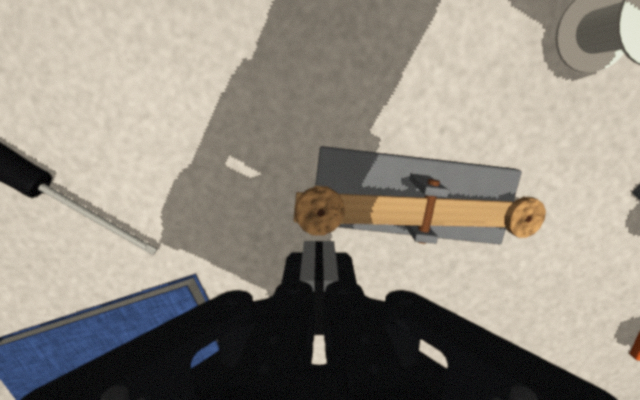

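{"fn": "play_rows", "kwargs": {
  "steps": [
    [[0,0,0.02],[0,0,0]],
    [[0,0,0.02],[0,0,0]],
    [[0,0,0.02],[0,0,0]],
    [[0,0,0.012],[0,0,0]],
    [[0,0,0.004],[0,0,0]],
    [[0,0,0],[0,0,0]]
  ]
}}

```text
time_s: 14.7
eef_pos: [458.5, -322.0, 74.9]
ee_rot: [0.0, 0.805, 0.593, 0.0]
force: [0.6, -0.3, -0.6]
grip_width: -0.0
```

{"fn": "play_rows", "kwargs": {
  "steps": [
    [[0,0,0.003],[0,0,0]],
    [[0,0,0.003],[0,0,0]],
    [[0,0,0.003],[0,0,0]],
    [[-0.0003,0,0.003],[0,0,0]],
    [[-0.0003,0,0.003],[0,0,0]],
    [[-0.0003,0,0.003],[0,0,0]],
    [[-0.0003,0,0.003],[0,0,0]],
    [[-0.0003,0,0.003],[0,0,0]],
    [[-0.0003,0,0.003],[0,0,0]],
    [[-0.0003,0,0.003],[0,0,0]],
    [[-0.0003,0,0.003],[0,0,0]],
    [[-0.0003,0,0.003],[0,0,0]],
    [[-0.0003,0,0.003],[0,0,0]],
    [[0,0,0.003],[0,0,0]],
    [[0,0,0],[0,0,0]],
    [[0,0,0],[0,0,0]]
  ]
}}

```text
time_s: 16.3
eef_pos: [457.7, -324.4, 43.1]
ee_rot: [-0.0, 0.805, 0.593, 0.0]
force: [-0.6, 0.4, -0.3]
grip_width: 0.0
```

{"fn": "play_rows", "kwargs": {
  "steps": [
    [[0,0,0.002],[0,0,0]],
    [[0,0,0.002],[0,0,0]],
    [[0,0,0.002],[0,0,0]],
    [[0,0,0.002],[0,0,0]],
    [[0,0,0.002],[0,0,0]],
    [[0,0,0.0012],[0,0,0]],
    [[0,0,0],[0,0,0]],
    [[0,0,0],[0,0,0]]
  ]
}}

```text
time_s: 17.1
eef_pos: [457.6, -324.5, 34.7]
ee_rot: [-0.0, 0.805, 0.593, -0.0]
force: [-0.6, 0.2, 0.7]
grip_width: 0.0
```

```bash
python3 look.py tap_long "(458,-322,33)" pics/w10.png
```

```text
[319.6 256.4] 0.71 [ 458.4 -324.4]
[ 457.62368752 -324.45301631   34.72629248] [-0.63838085  0.23852509  0.67947668] tcp [319.07806639 256.70524551] exp [324.43776728 254.2731542 ]
[ 2.45432009 -0.36699494  1.72644532] [ 0.00327243 -0.00048933  0.00230193]
```

View pics/w10.png

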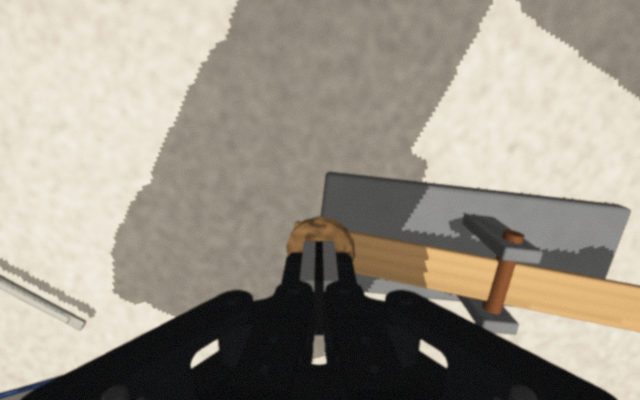

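{"fn": "play_rows", "kwargs": {
  "steps": [
    [[0,0,-0.004],[0,0,0]],
    [[0,0,-0.02],[0,0,0]],
    [[0,0,-0.04],[0,0,0]],
    [[0,0,-0.05],[0,0,0]],
    [[0,0,-0.05],[0,0,0]],
    [[0,0,-0.05],[0,0,0]],
    [[0,0,0],[0,0,0]],
    [[0,0,0],[0,0,0]]
  ]
}}

```text
time_s: 18.0
eef_pos: [457.7, -324.5, 195.6]
ee_rot: [0.001, 0.805, 0.593, 0.0]
force: [-0.0, 0.2, -0.9]
grip_width: -0.001
```

```bash
python3 look.py tap_long "(458,-322,33)" pics/w11.png;  python3 - <<'E'
from rig import ctrl,cams
from h import *
a=cams.capture("side"); cv2.imwrite("pics/s11.png",cv2.resize(a[140:310,230:400,::-1],None,fx=3.5,fy=3.5,interpolation=cv2.INTER_CUBIC))
a=cams.capture("top"); cv2.imwrite("pics/t11.png",a[:,:,::-1])
E
```

```text
[321.6 173. ] 0.89 [ 456.4 -321.4]
[ 457.68806291 -324.46425708  195.64597965] [-0.02007812  0.17289273 -0.93209971] tcp [319.07845864 256.70124852] exp [321.53626332 174.86080718]
[  2.53304463  -0.57648045 162.64420038] [ 0.00337739 -0.00076864  0.21685893]
```

View pics/w11.png

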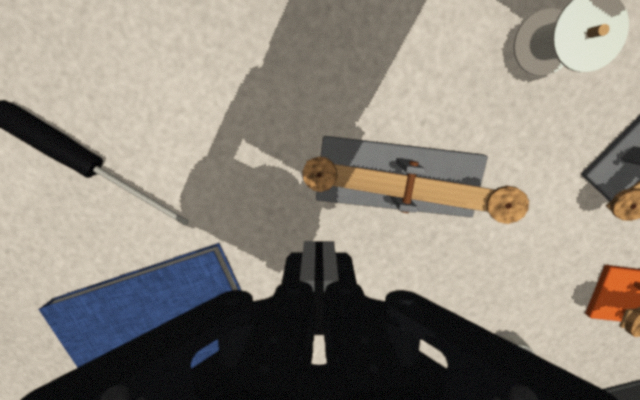

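View pics/s11.png

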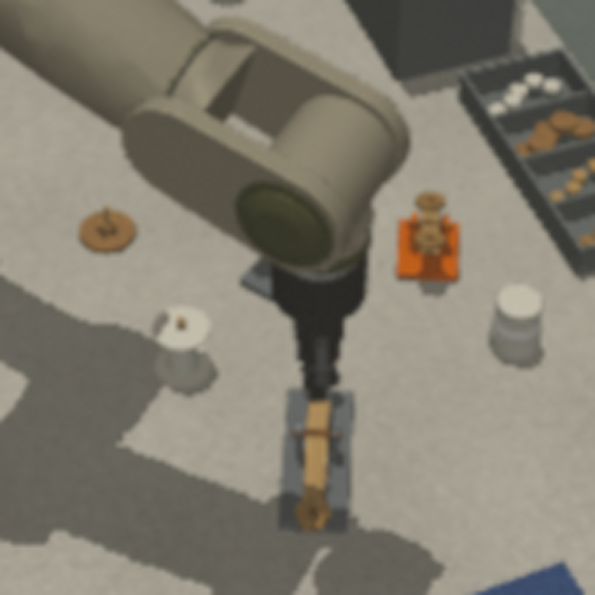

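View pics/t11.png

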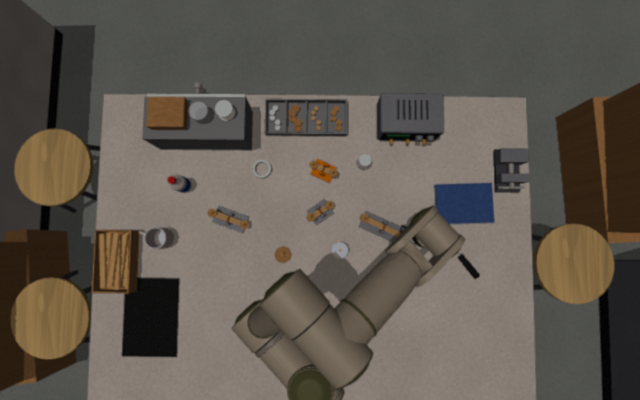

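Run:
```python
from rig import ctrl,cams
from h import *
s=cams.camera_info("side");w=cams.camera_info("wrist")
A=tri([ray(s,(319.5,286)),ray(w,(320,173))]);print(A)
if abs(A[2]-31)<7: print(ctrl.finish_job())
```

```text
[ 457.70857352 -322.38585419   28.21380351]
the job is handed in; nothing more can be done
None
```

I tapped over the short, then the middle, then the long grey seesaw with the shut fingertip from above, and handed the job in at about 18 s. The orange look-alike was left alone.

- **Levers:** after each tap I lifted off and measured the tapped disc from two camera views. All three measured as rocked right over.

| Seesaw | Measured disc height (mm) | Height at full stop (mm) |
|---|---|---|
| Short | 36 | 40 |
| Middle | 35 | 35 |
| Long | 28 | 30 |

  The short reading lies 4 mm below its stop. That is image error: its tilt came out at about 0.54 rad against a limit of 0.52.
- **Forces:** the readings at the end of each move stayed at 2 N or less, close to the sensor noise. Peaks within a move were not recorded.
- **Bystanders and stands:** in the last pictures they looked unmoved. I checked this by eye only, and the arm hid some of the scene from each camera: the short and middle seesaws in the side view, and part of the long one in the top view.
- **At hand-in:** the fingertip was about 196 mm above the table, touching nothing.

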